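Take the charged battery pack out of its dock

TASK

Take the charged battery pack out of the charging dock: first fold the dust cover up until it stands straight up (do not fold it right back, a tub stands behind it). Then pinch the two side catches of the pack together, lift the pack straight up out of the dock without forcing it, and finish while still holding it by the pinched catches, upright and still, with its stem a few centimetres clear above the dock. Leave the cover standing and leave the tub, the cup and the screwdriver where they are.

Things in the scene. Friction and masses are not known exactly. Their poses are not given: they have to be found in the camera images.
- dock: Grey charging dock, fixed. Origin: centre underside, directly below the pack's axis. x to its back, the hinge side (roughly the robot's left: yaw 0.9 to 1.8 rad), y to the dock's left, z up. Base block x -55 to 90 mm, y -55 to 55 mm, deck 60 mm above the bench; a rear wall (x 72 to 90 mm, full width, top 110 mm above the bench) carries the cover hinge. Its other sides are open above the deck.
- cover (a joint): Angle of the dust cover: 0 = level over the pack (starts 0 to 0.35), 1.571 = straight up, stop at 2.4 rad. Stiff hinge (0.3 N m friction): stays where left. Flat grey panel 5 mm thick, 100 mm wide, 115 mm from hinge to free edge; level, it is 9 mm above the pack. From mid free edge a black tongue sticks out in line, 14 mm wide along the hinge axis, 12 mm thick, ending 157 mm from the hinge.
- cover_hinge (a point): Point on the hinge axis, at its middle: 80 mm along the dock's +x from its origin and 116 mm above the bench. The hinge axis is the dock's y axis.
- cover_grip (a point): Grip point in the tongue, 143 mm from the hinge axis, 28 mm beyond the panel's free edge; moves with the cover. x points along the panel towards the hinge, y along the hinge axis. The 14 mm width can be pinched from above, fingers closing along the hinge axis; the tongue turns between the fingers as the cover folds.
- pack: Black battery pack, 0.2 to 0.42 kg, seated in the dock. Origin: centre of the underside of its head, which rests on the deck 60 mm above the bench; axes as the dock's. Head 60 mm along x, 44 mm along y, 45 mm tall. Below the origin a stem 40 mm long (40 mm along x, 28 mm along y) reaches into the well with 1 mm play: it is out when the origin is over 40 mm above the deck.
- catch_left (a joint): How far the catch on the pack's +y side is pressed in: 0 = released and locked under the dock's ledge, 0.006 m = fully pressed. It is free of the dock from about 0.0045 m. Sprung: 2 N to start, 5 N fully pressed. Springs back when let go.
- catch_right (a joint): The same for the catch on the pack's -y side; pressed in towards +y.
- catch_left_face (a point): Middle of the outer face of the +y catch, a grey ribbed pad 28 mm along x, 26 mm tall, centre 26 mm above the pack's origin. Released, the face is 29 mm from the pack's axis (58 mm over both catches); fully pressed 23 mm (46 mm over both), 1 mm proud of the head.
- catch_right_face (a point): Middle of the outer face of the -y catch, mirror image of the other.
- tub: Bystander: yellow screw-top tub, 76 mm across, 130 mm tall, standing behind the dock, in the way of a cover folded right back. Origin: centre of its underside.
- cup: Bystander: white open plastic cup, 84 mm across the rim, 110 mm tall, standing in front (-x side) of the dock. Origin: centre of its underside.
- driver: Bystander: screwdriver lying on the bench beside the dock, on its right (-y). Origin: underside at its middle.
Not all that is in view belongs to the job. Leave any blue or red look-alike of the dock alone.

How it is judged:
By the outcome, as a careful person would: the job done as asked, in the order asked, and still so for the second after the job is handed in, while the arm keeps its last pose, push and grip.
It also fails if it takes over 51 s, if anything falls off the work surface, if the arm or the gripper's body presses on something with over 40 N, if the wrist force passes 120 N, or if a joint passes its speed limit or range.

ROBOT

A 6-joint arm with a two-finger parallel gripper is mounted at the origin on the work surface. World frame = base frame: x ahead of the robot, y to its left, z up, the work surface at z = 0. Lengths are in mm, angles in rad, forces in N, time in s.
With the tool pointing down it reaches from about 350 to 975 mm from the base axis. Payload 7.1 kg.
Tool frame: the origin (TCP) lies midway between the tips of the shut fingers; the grasp point (between the pads) lies pinch_z behind it (pinch_z is the distance from the TCP to the grasp point, in mm); z points along the fingers, y is the line along which they close (so a half turn about z gives the same grasp; the last joint's range is limited). The gripper opens to 88 mm and grips with 3 to 60 N. Pads are 20 mm wide; open, the fingers measure 115 mm over their backs; the gripper's body (75 mm by 178 mm) begins 61 mm behind the grasp point.
Start: joints at [1.169, 0.423, 1.63, -0, 1.089, -0.019], TCP at [233.417, 579.76, 222.675] pointing down, gripper open.
Joint ranges: [-3, 3], [-0.9, 2.11], [0.09, 2.58], [-1.31, 4.45], [0.11, 2.69], [-2.54, 2.54]. Speed limits (rad/s): [2.39, 2.39, 3.01, 3.14, 3.14, 3.14].

INTERFACE

Orientations are given as a rotation vector (axis times angle).
In Python, from workcell import get_obs, get_image, close_job, pinch_z gives the robot as it stands.
- The arm moves only by the tool jog_arm, never from a script. Its argument "commands" is a list of rows, each a list of 3 entries, a list of its own where there are three numbers: the gripper command: -1 is shut, 1 is fully open, values between are in proportion, then the shift along the tool's x, y, z as a fraction of full scale, then the turn, a rotation vector about the tool's x, y, z as a fraction of full scale. In form: [[gripper, [tx, ty, tz], [rx, ry, rz]], ...]. A call has 1 to 10 rows; each row shifts and turns the commanded pose from where the row before left it, along the tool's axes as they then stand; what a row does not reach is not made up. Full scale, the value 1, is 0.1 m for a shift and 45 degrees for a turn. A row lasts 1/10 s, in which the tool goes at most 50 mm and 8.59 degrees, less where a joint would pass 70% of its speed; a pose out of reach is approached as far as the arm can. A call with a number of a shift or a turn outside -1 to 1 is refused whole. A call with a gripper value outside its range is refused whole. The fingers move at their own pace and stop on an object; the grip force is fixed at half the most. Time passes only in rows, so rows that do not move let the fingers close. It gives the time, the measured TCP pose, the force, the opening and the grip force at its end, in the units of the state.
- get_obs(): the state, without advancing time (a new reading comes with each control period).
- get_image(name): name is "scene" or "top" or "wrist"; returns a dict with "image" (400x640x3 uint8, blue, green, red), "z_map" (400x640 float32, mm along the optical axis (not along the pixel's ray), 0 where there is no reading), "intrinsics" (3x3 intrinsics, pixels), "eye" and "orientation" of the camera in the world; the wrist camera has in their place "mount" (4x4, takes a point from camera to tool coordinates, whose origin is the TCP and whose axes are the flange's). Camera axes: x right, y down, z forward; pixel columns grow to the right and rows downward; lengths in mm; the calibration is good to about 2 mm. A picture is of the moment at which its call begins: read the wrist's pose just before it.
- close_job(): hands the job in; it is judged then, once.
The state is a dict: "t": time; "qpos": joint angles; "qvel": joint speeds; "joint_torque": joint torques, N m; "ee_pos": TCP position; "orientation": TCP orientation; "ft_force": force on the tool from outside, world axes, zero at the start; "moment": the same for the moment, N m; "width": finger opening in mm; "grasp_force": force on a finger pad.
Only numpy, scipy, OpenCV 4.12 (cv2) and the standard library are available. Lean on these libraries where they do the work, as an engineer would, in place of code of your own. Each camera call takes 0.05 s, during which the arm holds its last target. There are 200 camera calls.

## Working session

There is one attempt and no reset: what is moved stays moved. The work goes in short steps, Python scripts to look and compute and a tool call to move; the robot and the scene stay as the last step left them, time stands still between calls to the robot, and variables do not carry over. Pictures are saved under pics/ and viewed, at most 10 in all, crops included, and the job is handed in when it is done.

Besides the shell and the picture viewer there is one more tool, called after ">>>" as name([rows], argument=value, ...), one row to a line, values as JSON. jog_arm: Moves the arm, as the interface text tells. Its arguments: {"type":"object","properties":{"commands":{"type":"array","items":{"type":"array"}}},"required":["commands"]}

```bash
mkdir -p pics; python3 - <<'E'
from workcell import *
import cv2,numpy as np
o=get_obs();print(o,pinch_z)
for n in("scene","top"):
    d=get_image(n);cv2.imwrite(f"pics/{n}0.png",d["image"]);np.savez(f"{n}0.npz",**d);print(n,d["intrinsics"],d["eye"],d["orientation"])
E
```

```text
{'t': 0.0, 'qpos': array([ 1.16900370e+00,  4.23862706e-01,  1.63066475e+00, -1.27987744e-05,
        1.08857369e+00, -1.89931987e-02]), 'qvel': array([-1.29534720e-03, -6.64299988e-05,  1.18310428e-04, -8.40914102e-04,
       -7.22329696e-04, -4.46292520e-04]), 'joint_torque': array([ 9.97718998e-04, -5.44626188e+01, -2.73663837e+01,  6.43884041e-02,
        2.26863928e-02, -1.44650435e-04]), 'ee_pos': array([233.21413694, 579.27854599, 221.89795539]), 'orientation': array([-5.97568183e-01, -3.08392632e+00,  2.32076900e-03]), 'ft_force': array([-0.55449414, -0.06559522,  1.5921277 ]), 'moment': array([-0.01224817,  0.02088743, -0.01657932]), 'grasp_force': 0.0, 'width': 87.73882598338429} 18.700000000000003
scene [[498.37284518   0.         317.45754929]
 [  0.         498.37284518 208.92227815]
 [  0.           0.           1.        ]] [1481.10317007 -524.74207407  826.81064981] [-1.94910629 -1.10744757  0.57579439]
top [[399.27911696   0.         318.46175282]
 [  0.         399.27911696 199.57300144]
 [  0.           0.           1.        ]] [435.71583867  21.99936603 987.25473102] [-2.12230724  2.16871906 -0.13148902]
```

View pics/top0.png

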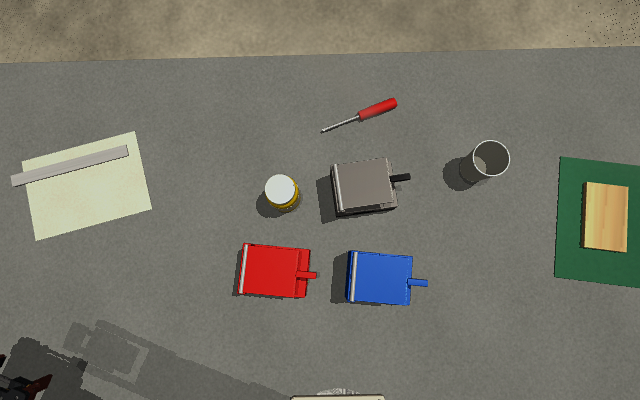

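View pics/scene0.png

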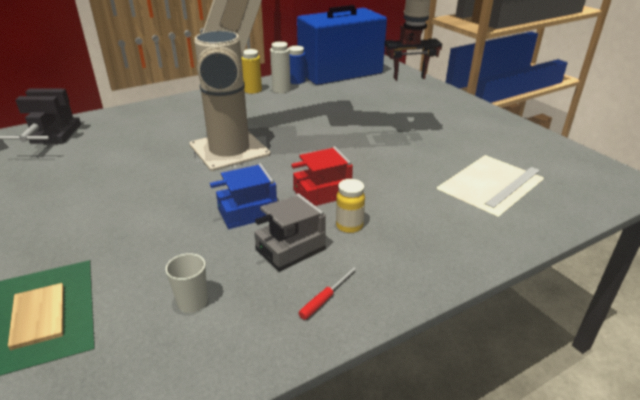

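The top view shows the grey dock at about (365,187), its tongue at (401,178) and the hinge at the left (338,190). The tub is at (282,192), the cup at (490,160) and the driver at (360,115). Next I'll turn the depth into points.

```bash
cat >h.py <<'E'
import numpy as np,cv2
from scipy.spatial.transform import Rotation as R
def cloud(d,T=None):
    z=d["z_map"];K=d["intrinsics"];v,u=np.mgrid[:z.shape[0],:z.shape[1]]
    p=np.stack([(u-K[0,2])/K[0,0]*z,(v-K[1,2])/K[1,1]*z,z],-1)
    if T is not None: return p@T[:3,:3].T+T[:3,3]
    return p@R.from_rotvec(d["orientation"]).as_matrix().T+d["eye"]
def wristT(o,d):
    T=np.eye(4);T[:3,:3]=R.from_rotvec(o["orientation"]).as_matrix();T[:3,3]=o["ee_pos"]
    return T@d["mount"]
E
python3 - <<'E'
from h import *
d=dict(np.load("top0.npz"));P=cloud(d)
roi=np.zeros(P.shape[:2],bool);roi[140:230,322:420]=1
m=roi&(P[...,2]>90)&(d["z_map"]>0)
bgr=d["image"].astype(int);br=bgr.sum(-1)
ys,xs=np.where(m);print(m.sum(),xs.min(),xs.max(),ys.min(),ys.max())
for (u,v) in [(338,190),(350,185),(365,187),(385,183),(395,180),(403,178),(407,177),(345,212),(364,187)]:print(u,v,P[v,u].round(1),bgr[v,u])
pan=m&(br>240)
Q=P[pan]
rc=cv2.minAreaRect(Q[:,:2].astype(np.float32));print("panel",rc,cv2.boxPoints(rc).round(0).tolist())
A=np.c_[Q[:,:2],np.ones(len(Q))];c=np.linalg.lstsq(A,Q[:,2],rcond=None)[0];print("plane",c,np.std(A@c-Q[:,2]))
# tongue: dark, high
t=m&(br<150);t[:,:388]=0;n,l,s,ce=cv2.connectedComponentsWithStats(t.astype(np.uint8));print(s,ce)
T=P[t];print(T.mean(0),T.min(0),T.max(0)); print(cv2.minAreaRect(T[:,:2].astype(np.float32)))
for nme,r in (("tub",(165,220,255,305)),("cup",(130,190,440,520))):
    q=P[r[0]:r[1],r[2]:r[3]].reshape(-1,3);q=q[q[:,2]>90];print(nme,cv2.minEnclosingCircle(q[:,:2].astype(np.float32)),q[:,2].max())
E
```

```text
2785 331 410 157 212
338 190 [574.  -11.7 119.4] [151 161 163]
350 185 [584.1 -38.2 122. ] [106 115 122]
365 187 [578.4 -70.6 124.7] [108 117 123]
385 183 [ 585.6 -113.9  128.8] [111 120 126]
395 180 [ 590.7 -134.9  134.4] [29 31 32]
403 178 [ 594.2 -151.9  137.1] [34 34 35]
407 177 [ 595.9 -160.3  138.3] [38 39 39]
345 212 [530.9 -28.7  62.4] [40 42 44]
364 187 [578.6 -68.5 124. ] [108 116 123]
panel ((587.7445678710938, -64.32359313964844), (108.5849609375, 123.52503204345703), 6.63524866104126) [[527.0, -9.0], [541.0, -132.0], [649.0, -119.0], [635.0, 3.0]]
plane [ 1.20179924e-02 -9.69746173e-02  1.11470283e+02] 2.0427980467556206
[[     0      0    640    400 255864]
 [   389    173     21     10    136]] [[319.4575673  199.51168199]
 [399.33088235 177.52205882]]
[ 595.88566907 -144.50633337  134.45666932] [ 588.08914934 -165.61292239  124.42443753] [ 604.71769533 -122.88631809  141.69904236]
((596.6107177734375, -144.66766357421875), (14.263524055480957, 42.235843658447266), 7.3903703689575195)
tub ((521.2178344726562, 77.1339111328125), 101.737060546875) 987.2547310199731
cup ((548.8073120117188, -184.236328125), 235.20819091796875) 987.2547310199731
```

```bash
python3 -c "
import cv2
i=cv2.imread('pics/top0.png')[140:235,320:425];cv2.imwrite('pics/crop.png',cv2.resize(i,None,fx=6,fy=6,interpolation=cv2.INTER_NEAREST))"
```

```text
(no output)
```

View pics/crop.png

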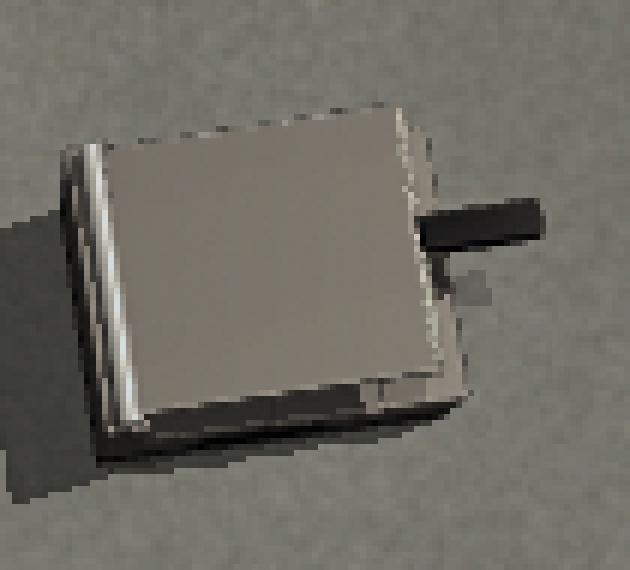

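Panel slope gives a cover angle of about 0.10 rad. The tongue measures 14.3 x 42 mm, which matches. The dock yaw is about 1.69, the hinge is near (580,-10) and the pack near (590,-90). Now a helper for converting targets into tool-frame moves.

```bash
cat >>h.py <<'E'
def to(o,target,yaw):  # shift (mm) & turn (deg about tool z) in tool frame, tool y along dock y
    M=R.from_rotvec(o["orientation"]).as_matrix()
    dy=np.array([-np.sin(yaw),np.cos(yaw),0])
    if dy@M[:,1]<0: dy=-dy
    z=np.array([0,0,-1.]);D=np.c_[np.cross(dy,z),dy,z]
    print("shift",(M.T@(np.array(target)-o["ee_pos"])).round(1),"turn deg",np.degrees(R.from_matrix(M.T@D).as_rotvec()).round(2))
    print("after-turn-shift",(D.T@(np.array(target)-o["ee_pos"])).round(1)); return D
E
python3 - <<'E'
from h import *;from workcell import *
o=get_obs();print(R.from_rotvec(o["orientation"]).as_matrix().round(3))
print(to(o,[597.2,-151.5,222],1.69).round(3)); print(get_image("wrist")["mount"].round(3))
E
```

```text
[[-0.928  0.374 -0.001]
 [ 0.374  0.928 -0.001]
 [ 0.    -0.001 -1.   ]]
shift [-610.6 -542.     0.7] turn deg [-7.000e-02  4.000e-02  6.124e+01]
after-turn-shift [-768.9  274.5    0. ]
[[-0.119  0.993  0.   ]
 [ 0.993  0.119  0.   ]
 [ 0.    -0.    -1.   ]]
[[-0.00000e+00 -9.56000e-01 -2.94000e-01  8.04160e+01]
 [ 1.00000e+00  0.00000e+00 -1.00000e-03 -1.56200e+00]
 [ 1.00000e-03 -2.94000e-01  9.56000e-01 -1.62137e+02]
 [ 0.00000e+00  0.00000e+00  0.00000e+00  1.00000e+00]]
```

>>> jog_arm([
  [1, [-0.34, -0.3, 0], [0, 0, 0]],
  [1, [-0.34, -0.3, 0], [0, 0, 0]],
  [1, [-0.34, -0.3, 0], [0, 0, 0]],
  [1, [-0.34, -0.3, 0], [0, 0, 0]],
  [1, [-0.34, -0.3, 0], [0, 0, 0]],
  [1, [-0.34, -0.3, 0], [0, 0, 0]],
  [1, [-0.34, -0.3, 0], [0, 0, 0]],
  [1, [-0.34, -0.3, 0], [0, 0, 0]],
  [1, [-0.34, -0.3, 0], [0, 0, 0]],
  [1, [-0.34, -0.3, 0], [0, 0, 0]],
])

```text
t: 1.15
ee_pos: [437.2, 172.7, 222.7]
orientation: [0.597, 3.084, 0.0]
ft_force: [0.6, 0.8, 0.4]
width: 87.8
grasp_force: 0.0
```

>>> jog_arm([
  [1, [-0.34, -0.3, 0], [0, 0, 0]],
  [1, [-0.34, -0.3, 0], [0, 0, 0]],
  [1, [-0.34, -0.3, 0], [0, 0, 0]],
  [1, [-0.34, -0.3, 0], [0, 0, 0]],
  [1, [-0.34, -0.3, 0], [0, 0, 0]],
  [1, [-0.34, -0.3, 0], [0, 0, 0]],
  [1, [-0.34, -0.3, 0], [0, 0, 0]],
  [1, [0, 0, 0], [0, 0, 0.17]],
  [1, [0, 0, 0], [0, 0, 0.17]],
  [1, [0, 0, 0], [0, 0, 0.17]],
])

```text
t: 2.15
ee_pos: [578.9, -109.8, 222.2]
orientation: [-1.208, -2.899, 0.0]
ft_force: [0.1, -0.9, -0.4]
width: 87.7
grasp_force: 0.0
```

>>> jog_arm([
  [1, [0, 0, 0], [0, 0, 0.17]],
  [1, [0, 0, 0], [0, 0, 0.17]],
  [1, [0, 0, 0], [0, 0, 0.17]],
  [1, [0, 0, 0], [0, 0, 0.17]],
  [1, [0, 0, 0], [0, 0, 0.17]],
  [1, [0, 0, 0], [0, 0, 0]],
  [1, [0, 0, 0], [0, 0, 0]],
])

```text
t: 2.85
ee_pos: [578.9, -109.2, 222.5]
orientation: [-2.08, -2.354, 0.0]
ft_force: [-0.1, 0.2, 0.9]
width: 87.8
grasp_force: 0.0
```

```bash
python3 - <<'E'
from h import *;from workcell import *
o=get_obs();print(o["t"],o["ee_pos"],o["qpos"].round(2),o["ft_force"]);to(o,[597.2,-151.5,222],1.69)
d=get_image("wrist");cv2.imwrite("pics/w1.png",d["image"]);P=cloud(d,wristT(o,d))
bgr=d["image"].astype(int);br=bgr.sum(-1);sp=np.ptp(bgr,axis=-1)
near=(np.abs(P[...,0]-597)<90)&(np.abs(P[...,1]+80)<110)&(d["z_map"]>0)
t=near&(P[...,2]>122)&(P[...,2]<155)&(br<180)&(P[...,1]<-110)
np.savez("w1.npz",P=P,img=d["image"]);q=P[t];print(len(q))
if len(q):print(cv2.minAreaRect(q[:,:2].astype(np.float32)),q[:,2].mean(),cv2.boxPoints(cv2.minAreaRect(q[:,:2].astype(np.float32))))
E
```

```text
2.85 [ 578.94210825 -109.19498941  222.48656845] [-0.21  0.37  1.71 -0.    1.06 -0.33] [-0.07268684  0.19297087  0.94146274]
shift [-44.2  12.9   0.5] turn deg [-0.02 -0.01  0.24]
after-turn-shift [-44.2  13.1   0.5]
102
((595.2262573242188, -145.7630615234375), (12.142644882202148, 42.3361701965332), 7.323565483093262) 133.3620634518926 [[ 586.5061   -125.54159 ]
 [ 591.90283  -167.53238 ]
 [ 603.9464   -165.98453 ]
 [ 598.5497   -123.993744]]
```

View pics/w1.png

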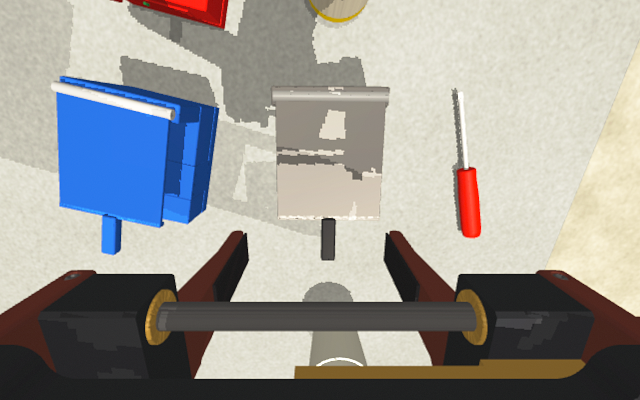

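The wrist view confirms it: the tongue is at pixel (328,240), right of the finger midline by the computed offset. The cup is at the bottom, the driver at the right and the tub at the top.

>>> jog_arm([
  [1, [-0.22, 0.06, 0], [0, 0, 0]],
  [1, [-0.22, 0.065, 0], [0, 0, 0.01]],
  [1, [0, 0, 0.3], [0, 0, 0]],
  [1, [0, 0, 0.3], [0, 0, 0]],
  [1, [0, 0, 0.3], [0, 0, 0]],
  [1, [0, 0, 0.21], [0, 0, 0]],
  [1, [0, 0, 0], [0, 0, 0]],
])

```text
t: 3.6
ee_pos: [594.5, -150.9, 108.6]
orientation: [-2.088, -2.34, 0.004]
ft_force: [0.8, -0.0, -0.3]
width: 87.7
grasp_force: 0.0
```

>>> jog_arm([
  [-1, [0, 0, 0], [0, 0, 0]],
  [-1, [0, 0, 0], [0, 0, 0]],
  [-1, [0, 0, 0], [0, 0, 0]],
  [-1, [0, 0, 0], [0, 0, 0]],
  [-1, [0, 0, 0], [0, 0, 0]],
  [-1, [0, 0, 0], [0, 0, 0]],
])

```text
t: 4.2
ee_pos: [596.9, -151.4, 112.1]
orientation: [2.093, 2.342, 0.0]
ft_force: [-0.6, 0.3, -0.8]
width: 43.2
grasp_force: 0.0
```

>>> jog_arm([
  [-1, [0, 0, 0], [0, 0, 0]],
  [-1, [0, 0, 0], [0, 0, 0]],
  [-1, [0, 0, 0], [0, 0, 0]],
  [-1, [0, 0, 0], [0, 0, 0]],
  [-1, [0, 0, 0], [0, 0, 0]],
  [-1, [0, 0, 0], [0, 0, 0]],
  [-1, [0, 0, 0], [0, 0, 0]],
])

```text
t: 4.9
ee_pos: [596.2, -151.5, 111.5]
orientation: [-2.093, -2.342, 0.001]
ft_force: [-4.0, -0.4, 0.9]
width: 13.7
grasp_force: 30.0
```

```bash
python3 - <<'E'
import numpy as np
# arc rows in tool axes (x=dock x, z=down), r=143, from .10 to 1.57
for a0,n in((.1,21),):
    th=np.linspace(a0,1.571,n+1);x=-143*np.cos(th);z=143*np.sin(th)
    print(np.c_[np.diff(x),-np.diff(z)].round(1).tolist())
E
```

```text
[[1.3, -9.9], [2.0, -9.8], [2.7, -9.6], [3.4, -9.4], [4.0, -9.2], [4.7, -8.9], [5.3, -8.5], [5.9, -8.1], [6.4, -7.7], [6.9, -7.2], [7.4, -6.7], [7.9, -6.2], [8.3, -5.6], [8.7, -5.0], [9.0, -4.4], [9.3, -3.8], [9.5, -3.1], [9.7, -2.4], [9.9, -1.7], [10.0, -1.0], [10.0, -0.3]]
```

>>> jog_arm([
  [-1, [0.013, 0, -0.099], [0, 0, 0]],
  [-1, [0.02, 0, -0.098], [0, 0, 0]],
  [-1, [0.027, 0, -0.096], [0, 0, 0]],
  [-1, [0.034, 0, -0.094], [0, 0, 0]],
  [-1, [0.04, 0, -0.092], [0, 0, 0]],
  [-1, [0.047, 0, -0.089], [0, 0, 0]],
  [-1, [0, 0, 0], [0, 0, 0]],
])

```text
t: 5.6
ee_pos: [594.0, -132.4, 169.8]
orientation: [-2.092, -2.342, 0.0]
ft_force: [-6.8, 2.4, -1.0]
width: 13.9
grasp_force: 30.0
```

>>> jog_arm([
  [-1, [0.053, 0, -0.085], [0, 0, 0]],
  [-1, [0.059, 0, -0.081], [0, 0, 0]],
  [-1, [0.064, 0, -0.077], [0, 0, 0]],
  [-1, [0.069, 0, -0.072], [0, 0, 0]],
  [-1, [0.074, 0, -0.067], [0, 0, 0]],
  [-1, [0.079, 0, -0.062], [0, 0, 0]],
  [-1, [0, 0, 0], [0, 0, 0]],
])

```text
t: 6.3
ee_pos: [589.5, -92.6, 214.0]
orientation: [-2.092, -2.342, 0.001]
ft_force: [-6.8, 1.4, -3.4]
width: 13.7
grasp_force: 30.0
```

```bash
python3 - <<'E'
from h import *;from workcell import *
o=get_obs();print(o["t"],o["ee_pos"],o["ft_force"],o["width"])
p=o["ee_pos"]+[0,0,18.7];v=p-[580,-10,116];print(np.linalg.norm(v),np.degrees(np.arctan2(v[2],np.hypot(v[0],v[1]))))
d=get_image("scene");cv2.imwrite("pics/s2.png",cv2.resize(d["image"][130:300,130:400],None,fx=2.5,fy=2.5))
E
```

```text
6.3 [589.46136581 -92.57902326 213.97155866] [-6.80229303  1.43405474 -3.37449909] 13.67039634938382
143.25175435623495 54.53313072617862
```

View pics/s2.png

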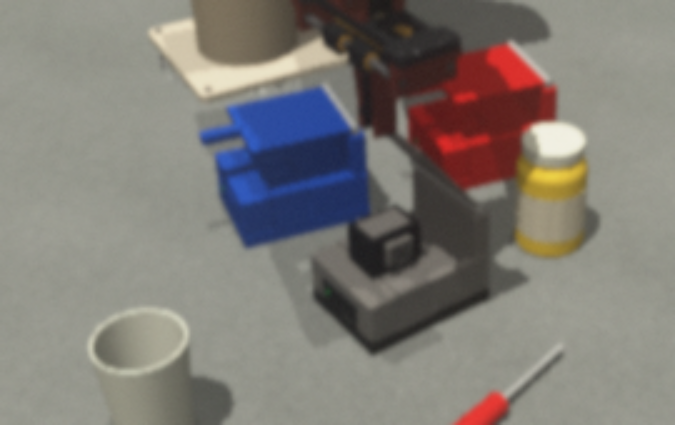

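The cover follows at about 54°, with the pack and its catches now exposed. I'll carry on along the arc, easing off the sideways force.

>>> jog_arm([
  [-1, [0.083, -0.005, -0.056], [0, 0, 0]],
  [-1, [0.087, -0.005, -0.05], [0, 0, 0]],
  [-1, [0.09, 0, -0.044], [0, 0, 0]],
  [-1, [0.093, 0, -0.038], [0, 0, 0]],
  [-1, [0.095, 0, -0.031], [0, 0, 0]],
  [-1, [0.097, 0, -0.024], [0, 0, 0]],
  [-1, [0.099, 0, -0.017], [0, 0, 0]],
  [-1, [0.07, 0, -0.01], [0, 0, 0]],
  [-1, [0, 0, 0], [0, 0, 0]],
  [-1, [0, 0, 0], [0, 0, 0]],
])

```text
t: 7.35
ee_pos: [581.3, -22.0, 241.1]
orientation: [2.093, 2.343, 0.001]
ft_force: [-5.6, -0.3, -0.2]
width: 13.9
grasp_force: 30.0
```

```bash
python3 - <<'E'
from h import *;from workcell import *
o=get_obs();print(o["t"],o["ee_pos"],o["ft_force"],o["width"])
p=o["ee_pos"]+[0,0,18.7];v=p-[580,-10,116];print(v,np.linalg.norm(v))
# measure cover tilt & pack in scene/top
for n in("top","scene"):
    d=get_image(n);np.savez(n+"3.npz",**d);P=cloud(d);cv2.imwrite(f"pics/{n}3.png",d["image"])
    u=np.array([-.122,.9925]);w=np.array([-.9925,-.122])
    x=(P[...,:2]-[590,-90])@u;y=(P[...,:2]-[590,-90])@w;z=P[...,2]
    m=(np.abs(y)<48)&(x>40)&(x<115)&(z>135)&(z<222)&(d["z_map"]>0)
    if m.sum()>20:
        c=np.polyfit(z[m],x[m],1);print(n,"cover x at hinge",np.polyval(c,116),"slope x/z",c[0],m.sum())
    h=(np.abs(x)<45)&(np.abs(y)<40)&(z>95)&(z<112)&(d["z_map"]>0)
    if h.sum()>20: q=P[h];print(n,"head",cv2.minAreaRect(q[:,:2].astype(np.float32)),np.median(q[:,2]),h.sum())
E
```

```text
7.35 [581.30001635 -21.9979888  241.08096853] [-5.60047039 -0.30195977 -0.16695247] 13.871511855854113
[  1.30001635 -11.9979888  143.78096853] 144.2865506160603
top head ((594.95703125, -94.05413055419922), (58.195133209228516, 44.16222381591797), 85.73807525634766) 106.43435936871055 266
scene cover x at hinge 78.26979317754592 slope x/z -0.14617883290624306 593
scene head ((591.898681640625, -90.68921661376953), (61.068424224853516, 60.98262405395508), 6.072102069854736) 105.49341119740876 366
```

By the arc geometry the cover is at about 85°. The remaining distance is 12 mm.

>>> jog_arm([
  [-1, [0.06, -0.005, 0], [0, 0, 0]],
  [-1, [0.06, -0.005, 0], [0, 0, 0]],
  [-1, [0, 0, 0], [0, 0, 0]],
  [-1, [0, 0, 0], [0, 0, 0]],
])

```text
t: 7.85
ee_pos: [580.0, -10.6, 241.7]
orientation: [2.092, 2.341, 0.003]
ft_force: [-3.4, -1.1, 6.4]
width: 13.6
grasp_force: 30.0
```

```bash
cat >cov.py <<'E'
from h import *;from workcell import *
o=get_obs();print(o["t"],o["ee_pos"],o["ft_force"],o["width"])
d=get_image("scene");P=cloud(d);np.savez("scene4.npz",**d)
u=np.array([-.122,.9925]);w=np.array([-.9925,-.122])
x=(P[...,:2]-[590,-90])@u;y=(P[...,:2]-[590,-90])@w;z=P[...,2]
m=(np.abs(y)<44)&(x>40)&(x<115)&(z>130)&(z<222)&(d["z_map"]>0)
m=cv2.erode(m.astype(np.uint8),np.ones((5,5)))>0
A=np.c_[z[m],y[m],np.ones(m.sum())];b=x[m]
for _ in range(4):
    c=np.linalg.lstsq(A,b,rcond=None)[0];k=np.abs(A@c-b)<4;A,b=A[k],b[k]
print("slopes z,y",c,len(b),np.std(A@c-b),"x at 116:",c@[116,0,1])
E
python3 cov.py
```

```text
7.85 [579.99596138 -10.64667957 241.71468606] [-3.41470575 -1.09389523  6.37188965] 13.597431756909105
slopes z,y [-7.69831310e-02  1.22742647e-02  8.73414793e+01] 327 1.0137047279187175 x at 116: 78.41143609864356
```

```bash
python3 - <<'E'
from h import *
d=dict(np.load("scene4.npz"));P=cloud(d)
u=np.array([-.122,.9925]);w=np.array([-.9925,-.122])
x=(P[...,:2]-[590,-90])@u;y=(P[...,:2]-[590,-90])@w;z=P[...,2];ok=d["z_map"]>0
def fit(m,t,a,b,n):
    m=cv2.erode((m&ok).astype(np.uint8),np.ones((3,3)))>0
    A=np.c_[a[m],b[m],np.ones(m.sum())];q=t[m]
    for _ in range(4):
        c=np.linalg.lstsq(A,q,rcond=None)[0];k=np.abs(A@c-q)<3;A,q=A[k],q[k]
    print(n,c.round(4),len(q),np.std(A@c-q).round(2))
fit((abs(y+40)<13)&(x>-52)&(x<66)&(abs(z-60)<8),z,x,y,"deck z(x,y)")
fit((abs(x+55)<9)&(abs(y)<50)&(z>8)&(z<52),x,z,y,"front x(z,y)")
fit((abs(y+55)<9)&(abs(x)<50)&(z>8)&(z<52),y,z,x,"right y(z,x)")
fit((abs(x)<200)&(abs(y)<300)&(abs(z)<8),z,x,y,"bench")
for z0 in range(130,225,12):
    m=(abs(y)<44)&(x>40)&(x<115)&(abs(z-z0)<6)&ok;m=cv2.erode(m.astype(np.uint8),np.ones((2,2)))>0;print(z0,np.median(x[m]).round(1),m.sum())
E
```

```text
deck z(x,y) [-6.9000e-03 -1.2140e-01  5.6391e+01] 173 1.27
front x(z,y) [-2.28000e-02  3.80000e-03 -5.52295e+01] 156 1.09
right y(z,x) [-2.5400e-02 -9.0000e-03 -5.2634e+01] 294 1.22
bench [-1.1000e-03  1.0000e-03  1.1691e+00] 15760 1.37
130 77.0 37
142 76.5 35
154 75.5 36
166 74.1 40
178 73.6 36
190 73.0 39
202 71.8 46
214 71.2 40
```

The front-face reference shows a bias of about 0.023, and the panel still reads 2–3° short. I'll push 3 mm more, release, rise, and check from above.

>>> jog_arm([
  [-1, [0.03, 0, -0.01], [0, 0, 0]],
  [-1, [0, 0, 0], [0, 0, 0]],
  [-1, [0, 0, 0], [0, 0, 0]],
  [1, [0, 0, 0], [0, 0, 0]],
  [1, [0, 0, 0], [0, 0, 0]],
  [1, [0, 0, 0], [0, 0, 0]],
  [1, [0, 0, 0], [0, 0, 0]],
  [1, [0, 0, 0], [0, 0, 0]],
  [1, [0, 0, 0], [0, 0, 0]],
  [1, [0, 0, 0], [0, 0, 0]],
])

```text
t: 8.9
ee_pos: [578.7, -8.2, 240.9]
orientation: [-2.094, -2.342, -0.0]
ft_force: [-0.6, -0.5, -0.1]
width: 66.0
grasp_force: 0.0
```

>>> jog_arm([
  [1, [0, 0, 0], [0, 0, 0]],
  [1, [0, 0, -0.2], [0, 0, 0]],
  [1, [0, 0, -0.3], [0, 0, 0]],
  [1, [0, 0, -0.3], [0, 0, 0]],
  [1, [-0.4, 0, 0], [0, 0, 0]],
  [1, [-0.4, 0, 0], [0, 0, 0]],
  [1, [-0.4, 0, 0], [0, 0, 0]],
  [1, [-0.4, 0, 0], [0, 0, 0]],
  [1, [0, 0, 0], [0, 0, 0]],
  [1, [0, 0, 0], [0, 0, 0]],
])

```text
t: 9.9
ee_pos: [596.3, -167.9, 320.6]
orientation: [-2.095, -2.34, -0.0]
ft_force: [-0.5, 0.1, -0.1]
width: 87.7
grasp_force: 0.0
```

```bash
python3 cov.py; python3 - <<'E'
from h import *;from workcell import *
o=get_obs();d=get_image("wrist");np.savez("w5.npz",o=o,**d);P=cloud(d,wristT(o,d));cv2.imwrite("pics/w5.png",d["image"])
t=get_image("top");np.savez("top5.npz",**t);T=cloud(t);i=t["image"][140:235,310:430]
im=np.full((500,760,3),0,np.uint8);a=cv2.resize(d["image"],(640,400));cv2.imwrite("pics/m5.png",np.vstack([cv2.resize(i,(505,400),interpolation=cv2.INTER_NEAREST),])) 
for n,C,q in(("w",P,d),("t",T,t)):
    x=(C[...,:2]-[590,-90])@np.array([-.122,.9925]);y=(C[...,:2]-[590,-90])@np.array([-.9925,-.122]);z=C[...,2];ok=q["z_map"]>0
    for a,b in((226,236),(262,280),(100,112)):
        m=ok&(abs(y)<55)&(abs(x)<110)&(z>a)&(z<b)
        if m.sum()>3:print(n,a,b,m.sum(),"x",np.percentile(x[m],[2,50,98]).round(1),"y",np.percentile(y[m],[2,50,98]).round(1),"z",np.median(z[m]).round(1))
E
```

```text
9.9 [ 596.29825236 -167.85714664  320.56432799] [-0.48738378  0.0599433  -0.13841529] 87.6870605439581
slopes z,y [-5.69524078e-02  1.21231903e-02  8.48629502e+01] 319 1.1516034958078385 x at 116: 78.25647092111647
w 226 236 1406 x [64.7 68.6 73.1] y [-47.2   5.5  49.4] z 230.7
w 262 280 497 x [61.9 66.6 72.9] y [-5.3  1.2  7.8] z 272.4
w 100 112 2098 x [-31.7   5.4  72.1] y [-44.    1.5  46.5] z 105.8
t 226 236 189 x [66.7 71.3 75.3] y [-47.6   9.9  47.3] z 231.6
t 262 280 55 x [63.8 70.1 75.7] y [-6.5 -0.1  5.9] z 273.4
t 100 112 672 x [-29.5   4.1  88.1] y [-39.6   0.7  50.3] z 106.6
```

View pics/w5.png

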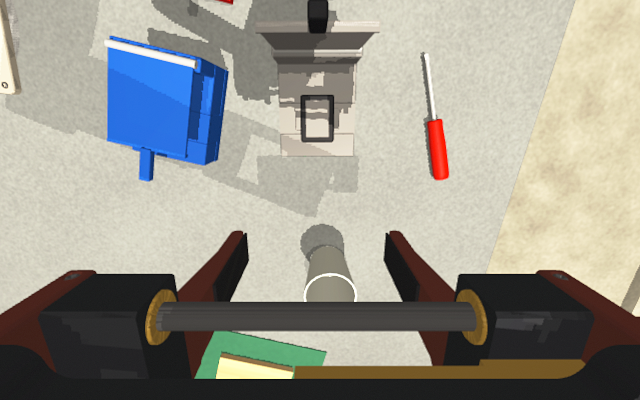

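View pics/m5.png

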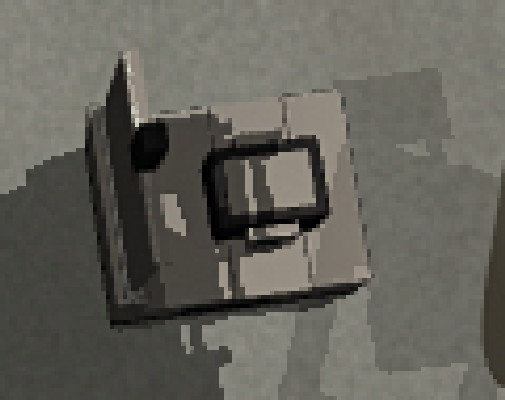

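The wrist view shows the cover edge at (317,35) and the pack at (317,118). The top crop shows the cover leaning a little towards the pack. Both depth views put the edge at about x=70 instead of 80, so the cover is roughly 5° short. I'll fix the pack centre in each view for reference, then push the tongue with shut fingers.

```bash
cat >ref.py <<'E'
from h import *
def ref(C,q,n):
    ok=q["z_map"]>0;x=(C[...,:2]-[590,-90])@np.array([-.122,.9925]);y=(C[...,:2]-[590,-90])@np.array([-.9925,-.122]);z=C[...,2]
    h=(ok&(abs(x)<50)&(abs(y)<40)&(z>98)&(z<112)).astype(np.uint8)
    k,l,s,_=cv2.connectedComponentsWithStats(h);h=l==1+np.argmax(s[1:,4])
    r=cv2.minAreaRect(np.c_[x[h],y[h]].astype(np.float32));print(n,"head",np.round(r[0],1),np.round(r[1],1),round(r[2],1),"z",np.median(z[h]).round(1))
    e=ok&(abs(y)<46)&(abs(x-75)<20)&(z>227)&(z<236);t=ok&(abs(y)<9)&(abs(x-75)<25)&(z>268)&(z<278)
    for m in(e,t): print("  edge/tip x",np.percentile(x[m],[3,50,97]).round(1),"y",np.percentile(y[m],[3,50,97]).round(1),"z",np.median(z[m]).round(1),m.sum())
E
python3 - <<'E'
from ref import *
t=dict(np.load("top5.npz"));ref(cloud(t),t,"top")
d=dict(np.load("w5.npz",allow_pickle=True));o=d["o"].item();ref(cloud(d,wristT(o,d)),d,"wrist")
E
```

```text
top head [-1.5 -0.1] [57.  60.3] 89.3 z 106.0
  edge/tip x [66.9 71.2 75. ] y [-43.3   9.9  43.7] z 231.7 171
  edge/tip x [63.9 70.1 75.3] y [-6.4 -0.1  5.7] z 273.5 51
wrist head [-3.5  2. ] [57.6 59.4] 89.2 z 105.4
  edge/tip x [64.9 68.7 73. ] y [-43.5  -0.1  43.8] z 230.7 1248
  edge/tip x [61.9 67.  72.9] y [-5.3  1.2  7.7] z 272.5 455
```

>>> jog_arm([
  [-1, [0.3, 0, 0], [0, 0, 0]],
  [-1, [0.3, 0, 0], [0, 0, 0]],
  [-1, [0.3, 0, 0], [0, 0, 0]],
  [-1, [0, 0, 0.25], [0, 0, 0]],
  [-1, [0, 0, 0.25], [0, 0, 0]],
  [-1, [0, 0, 0.25], [0, 0, 0]],
  [-1, [0, 0, 0], [0, 0, 0]],
  [-1, [0, 0, 0], [0, 0, 0]],
  [-1, [0, 0, 0], [0, 0, 0]],
  [-1, [0, 0, 0], [0, 0, 0]],
])

```text
t: 11.05
ee_pos: [587.3, -77.8, 247.4]
orientation: [2.092, 2.341, 0.002]
ft_force: [-0.0, 0.3, 0.6]
width: 11.3
grasp_force: 0.0
```

Relative to the pack centre the lean is about 0.06 rad (8 mm at the grip). Pushing.

>>> jog_arm([
  [-1, [0.2, 0, 0], [0, 0, 0]],
  [-1, [0.16, 0, 0], [0, 0, 0]],
  [-1, [0.04, 0, 0], [0, 0, 0]],
  [-1, [0.03, 0, 0], [0, 0, 0]],
  [-1, [0.03, 0, 0], [0, 0, 0]],
  [-1, [0.03, 0, 0], [0, 0, 0]],
  [-1, [0, 0, 0], [0, 0, 0]],
  [-1, [0, 0, 0], [0, 0, 0]],
])

```text
t: 11.85
ee_pos: [580.8, -29.0, 245.7]
orientation: [-2.093, -2.342, 0.0]
ft_force: [1.1, -0.7, -0.8]
width: 0.5
grasp_force: 0.0
```

```bash
cat >chk.py <<'E'
from ref import *;from workcell import *
o=get_obs();p=o["ee_pos"];print(p,o["ft_force"],"dock x,y",(p[:2]-[590,-90])@[-.122,.9925],(p[:2]-[590,-90])@[-.9925,-.122])
t=get_image("top");ref(cloud(t),t,"top");d=get_image("wrist");ref(cloud(d,wristT(o,d)),d,"wrist")
E
python3 chk.py
```

```text
[580.84819448 -29.0287965  245.65074197] [ 1.05325609 -0.71550721 -0.83194746] dock x,y 61.630439746911065 1.6446801511398614
top head [-16.9  -0.6] [43.9 28.4] 88.4 z 106.5Traceback (most recent call last):
  File "chk.py", line 3, in <module>
    t=get_image("top");ref(cloud(t),t,"top");d=get_image("wrist");ref(cloud(d,wristT(o,d)),d,"wrist")
                       ~~~^^^^^^^^^^^^^^^^^^
  File "ref.py", line 8, in ref
    for m in(e,t): print("  edge/tip x",np.percentile(x[m],[3,50,97]).round(1),"y",np.percentile(y[m],[3,50,97]).round(1),"z",np.median(z[m]).round(1),m.sum())
                                        ~~~~~~~~~~~~~^^^^^^^^^^^^^^^^
    return _quantile_unchecked(
        a, q, axis, out, overwrite_input, method, keepdims, weights)
    return _ureduce(a,
                    func=_quantile_ureduce_func,
    ...<5 lines>...
                    overwrite_input=overwrite_input,
                    method=method)
    r = func(a, **kwargs)
    result = _quantile(arr,
                       quantiles=q,
    ...<2 lines>...
                       out=out,
                       weights=wgt)
    slices_having_nans = np.isnan(arr[-1, ...])
                                  ~~~^^^^^^^^^
IndexError: index -1 is out of bounds for axis 0 with size 0
```

Top is occluded by the gripper, so I'll back off and look. I open the fingers on the way.

>>> jog_arm([
  [1, [-0.4, 0, 0], [0, 0, 0]],
  [1, [-0.4, 0, 0], [0, 0, 0]],
  [1, [-0.4, 0, 0], [0, 0, 0]],
  [1, [-0.4, 0, -0.2], [0, 0, 0]],
  [1, [-0.3, 0, -0.2], [0, 0, 0]],
  [1, [-0.3, 0, -0.2], [0, 0, 0]],
  [1, [0, 0, 0], [0, 0, 0]],
  [1, [0, 0, 0], [0, 0, 0]],
])

```text
t: 12.7
ee_pos: [605.3, -248.0, 305.6]
orientation: [-2.095, -2.34, -0.001]
ft_force: [-0.2, -0.0, 0.6]
width: 60.9
grasp_force: 0.0
```

```bash
python3 chk.py
```

```text
[ 605.29696397 -248.04187564  305.55095322] [-0.24560191 -0.03322493  0.58222789] dock x,y -158.72279117994742 4.098872085309754
top head [-1.4 -0.3] [57.9 60. ] 89.1 z 106.2
  edge/tip x [73.6 77.5 81.4] y [-43.3  10.9  43.4] z 231.7 158
  edge/tip x [72.8 78.4 84. ] y [-7.4 -0.8  5.7] z 273.6 53
wrist head [-4.9  1.3] [57.7 59.5] 89.3 z 105.8Traceback (most recent call last):
  File "chk.py", line 3, in <module>
    t=get_image("top");ref(cloud(t),t,"top");d=get_image("wrist");ref(cloud(d,wristT(o,d)),d,"wrist")
                                                                  ~~~^^^^^^^^^^^^^^^^^^^^^^^^^^^^^^^^
  File "ref.py", line 8, in ref
    for m in(e,t): print("  edge/tip x",np.percentile(x[m],[3,50,97]).round(1),"y",np.percentile(y[m],[3,50,97]).round(1),"z",np.median(z[m]).round(1),m.sum())
                                        ~~~~~~~~~~~~~^^^^^^^^^^^^^^^^
    return _quantile_unchecked(
        a, q, axis, out, overwrite_input, method, keepdims, weights)
    return _ureduce(a,
                    func=_quantile_ureduce_func,
    ...<5 lines>...
                    overwrite_input=overwrite_input,
                    method=method)
    r = func(a, **kwargs)
    result = _quantile(arr,
                       quantiles=q,
    ...<2 lines>...
                       out=out,
                       weights=wgt)
    slices_having_nans = np.isnan(arr[-1, ...])
                                  ~~~^^^^^^^^^
IndexError: index -1 is out of bounds for axis 0 with size 0
```

The edge is now 78.9 and the tip 79.8 from the pack centre, against the ideal 80, so the cover stands upright. I'll tilt the tool 30° to keep the camera and body away from the cover, then move above the pack.

>>> jog_arm([
  [1, [0, 0, 0], [0, 0.1667, 0]],
  [1, [0, 0, 0], [0, 0.1667, 0]],
  [1, [0, 0, 0], [0, 0.1667, 0]],
  [1, [0, 0, 0], [0, 0.1667, 0]],
  [1, [0, 0.03, 0], [0, 0, 0]],
  [1, [0.14, 0, 0.42], [0, 0, 0]],
  [1, [0.14, 0, 0.42], [0, 0, 0]],
  [1, [0.14, 0, 0.42], [0, 0, 0]],
  [1, [0.14, 0, 0.42], [0, 0, 0]],
  [1, [0.14, 0, 0.4], [0, 0, 0]],
])

```text
t: 13.8
ee_pos: [589.3, -80.9, 159.7]
orientation: [-1.806, -2.025, -0.48]
ft_force: [0.6, 0.2, -0.7]
width: 88.1
grasp_force: 0.0
```

>>> jog_arm([
  [1, [0, 0, 0], [0, 0, 0]],
  [1, [0, 0, 0], [0, 0, 0]],
])

```text
t: 14.0
ee_pos: [589.8, -82.0, 160.7]
orientation: [-1.803, -2.024, -0.481]
ft_force: [0.4, 0.0, -0.3]
width: 87.9
grasp_force: 0.0
```

```bash
python3 - <<'E'
from ref import *;from workcell import *
o=get_obs();p=o["ee_pos"];M=R.from_rotvec(o["orientation"]).as_matrix();print(o["t"],o["qpos"].round(2),p,M.round(3).tolist(),"dock x,y",(p[:2]-[590,-90])@[-.122,.9925],(p[:2]-[590,-90])@[-.9925,-.122])
d=get_image("wrist");C=cloud(d,wristT(o,d));cv2.imwrite("pics/w8.png",d["image"])
ok=d["z_map"]>0;x=(C[...,:2]-[590,-90])@np.array([-.122,.9925]);y=(C[...,:2]-[590,-90])@np.array([-.9925,-.122]);z=C[...,2]
h=(ok&(abs(x)<50)&(abs(y)<40)&(z>98)&(z<112)).astype(np.uint8);k,l,s,_=cv2.connectedComponentsWithStats(h);h=l==1+np.argmax(s[1:,4])
print(cv2.minAreaRect(np.c_[x[h],y[h]].astype(np.float32)),h.sum(),np.median(z[h]))
for a in(-20,-10,0,10,20):
    m=h&(abs(x-a)<2.5);print(a,y[m].min().round(1),y[m].max().round(1))
for b in(-15,0,15):
    m=h&(abs(y-b)<2.5);print("b",b,x[m].min().round(1),x[m].max().round(1))
E
```

```text
14.0 [-0.39  0.58  1.63  0.48  1.24 -0.73] [589.80211408 -81.99581756 160.69726792] [[-0.099, 0.993, -0.058], [0.861, 0.115, 0.495], [0.499, -0.001, -0.867]] dock x,y 7.968293154834155 -0.7801084791218913
((-3.4456214904785156, 1.739593505859375), (57.787078857421875, 59.09880828857422), 89.5756607055664) 4287 105.21085447068842
-20 -20.2 23.7
-10 -26.7 30.2
0 -27.0 30.4
10 -27.2 30.5
20 -20.4 23.6
b -15 -33.0 25.9
b 0 -32.9 25.9
b 15 -32.9 26.2
```

View pics/w8.png

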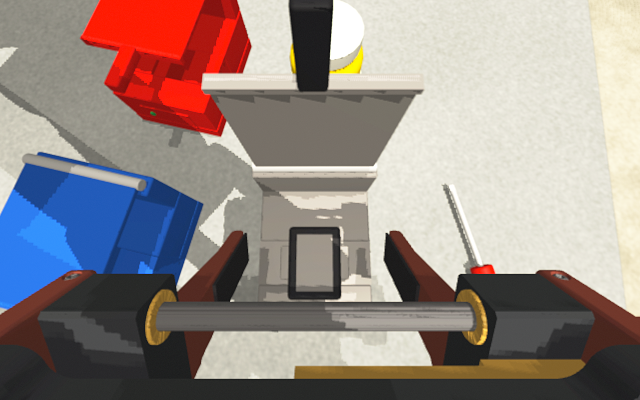

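The view shows the pack at (315,262) centred between the fingertips (246 and 386), with the cover well clear. Descending along the vertical.

>>> jog_arm([
  [1, [0, -0.02, 0], [0, 0, 0]],
  [1, [-0.12, 0, 0.19], [0, 0, 0]],
  [1, [-0.12, 0, 0.19], [0, 0, 0]],
  [1, [-0.12, 0, 0.19], [0, 0, 0]],
  [1, [-0.1, 0, 0.19], [0, 0, 0]],
  [1, [0, 0, 0], [0, 0, 0]],
  [1, [0, 0, 0], [0, 0, 0]],
])

```text
t: 14.75
ee_pos: [588.9, -86.7, 72.7]
orientation: [-1.808, -2.021, -0.485]
ft_force: [0.2, -0.2, -0.3]
width: 88.3
grasp_force: 0.0
```

>>> jog_arm([
  [0, [0, 0, 0], [0, 0, 0]],
  [0.3, [0, 0, 0], [0, 0, 0]],
  [0.3, [0, 0, 0], [0, 0, 0]],
  [0.3, [0, 0, 0], [0, 0, 0]],
  [0.3, [0, 0, 0], [0, 0, 0]],
])

```text
t: 15.25
ee_pos: [588.6, -85.9, 72.4]
orientation: [-1.806, -2.021, -0.485]
ft_force: [0.6, -0.6, 2.3]
width: 57.8
grasp_force: 2.1
```

Both catches are touched with no side force, so the grip is centred. Now I pinch fully.

>>> jog_arm([
  [-1, [0, 0, 0], [0, 0, 0]],
  [-1, [0, 0, 0], [0, 0, 0]],
  [-1, [0, 0, 0], [0, 0, 0]],
  [-1, [0, 0, 0], [0, 0, 0]],
  [-1, [0, 0, 0], [0, 0, 0]],
  [-1, [0, 0, 0], [0, 0, 0]],
])

```text
t: 15.85
ee_pos: [588.6, -85.9, 72.6]
orientation: [-1.806, -2.021, -0.485]
ft_force: [-0.2, -1.5, 6.5]
width: 44.5
grasp_force: 30.0
```

```bash
python3 -c "
from workcell import *
o=get_obs();print(o['ee_pos'],o['ft_force'],o['moment'],o['width'],o['grasp_force'])"
```

```text
[588.63015027 -85.85169994  72.63334678] [-0.22186587 -1.52337143  6.45011642] [0.11623259 0.23729058 0.08770277] 44.505904694117426 30.0049290060997
```

Catches are fully pressed (44.5 mm, 30 N). I lift gently first and watch the force.

>>> jog_arm([
  [-1, [0.015, 0, -0.026], [0, 0, 0]],
  [-1, [0.015, 0, -0.026], [0, 0, 0]],
  [-1, [0.015, 0, -0.026], [0, 0, 0]],
  [-1, [0, 0, 0], [0, 0, 0]],
])

```text
t: 16.25
ee_pos: [588.4, -85.9, 81.1]
orientation: [-1.806, -2.021, -0.484]
ft_force: [-0.1, 0.2, -3.8]
width: 44.4
grasp_force: 30.0
```

It carries only the pack's weight and the catches are free. Lifting on.

>>> jog_arm([
  [-1, [0.03, 0, -0.052], [0, 0, 0]],
  [-1, [0.03, 0, -0.052], [0, 0, 0]],
  [-1, [0.03, 0, -0.052], [0, 0, 0]],
  [-1, [0.03, 0, -0.052], [0, 0, 0]],
  [-1, [0.03, 0, -0.052], [0, 0, 0]],
  [-1, [0.03, 0, -0.052], [0, 0, 0]],
  [-1, [0.03, 0, -0.052], [0, 0, 0]],
  [-1, [0.03, 0, -0.052], [0, 0, 0]],
  [-1, [0.03, 0, -0.052], [0, 0, 0]],
  [-1, [0.03, 0, -0.052], [0, 0, 0]],
])

```text
t: 17.25
ee_pos: [588.4, -85.8, 141.5]
orientation: [-1.806, -2.021, -0.484]
ft_force: [0.5, 0.1, -2.6]
width: 44.9
grasp_force: 30.0
```

>>> jog_arm([
  [-1, [0.015, 0, -0.026], [0, 0, 0]],
  [-1, [0, 0, 0], [0, 0, 0]],
  [-1, [0, 0, 0], [0, 0, 0]],
  [-1, [0, 0, 0], [0, 0, 0]],
  [-1, [0, 0, 0], [0, 0, 0]],
])

```text
t: 17.75
ee_pos: [588.2, -85.8, 143.7]
orientation: [-1.806, -2.02, -0.484]
ft_force: [-0.1, 0.3, -3.0]
width: 44.7
grasp_force: 30.0
```

```bash
python3 cov.py; python3 - <<'E'
from h import *
d=dict(np.load("scene4.npz"));cv2.imwrite("pics/s9.png",cv2.resize(d["image"][100:300,130:400],None,fx=2.5,fy=2.5))
E
```

```text
17.75 [588.20706542 -85.80005339 143.66232451] [-0.09924214  0.25196211 -2.98652699] 44.73750080718543
slopes z,y [-4.28408331e-03  1.12858275e-02  7.89424125e+01] 406 1.0891030859673274 x at 116: 78.44545879359003
```

View pics/s9.png

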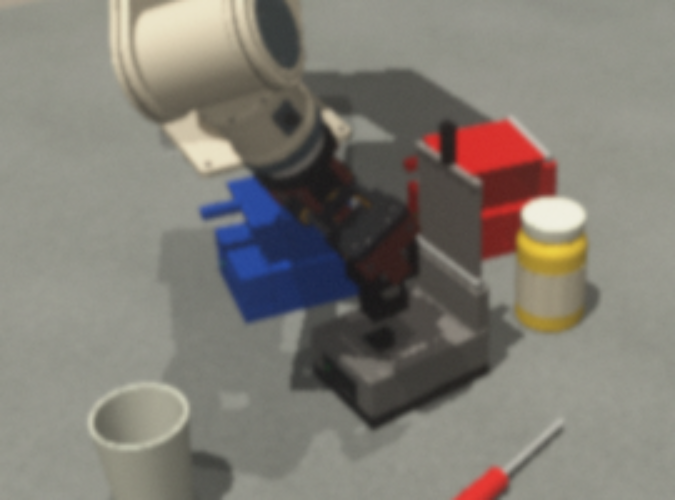

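The scene shows the cover upright at (445,210), the empty well at (380,340), and the pack held above it. The tub, cup and driver are in place. I'll check the pack's tilt from the wrist camera and hand in if it's small.

```bash
python3 - <<'E'
from h import *;from workcell import *
o=get_obs();d=get_image("wrist");C=cloud(d,wristT(o,d));ok=d["z_map"]>0
x=(C[...,:2]-[590,-90])@np.array([-.122,.9925]);y=(C[...,:2]-[590,-90])@np.array([-.9925,-.122]);z=C[...,2]
m=ok&(abs(x+3)<24)&(abs(y-1)<17)&(abs(z-176)<12);A=np.c_[x[m],y[m],np.ones(m.sum())];c=np.linalg.lstsq(A,z[m],rcond=None)[0]
print("head top",m.sum(),np.median(z[m]) if m.any() else 0,"slopes",c.round(3))
if m.sum()>100 and abs(c[0])<.12 and abs(c[1])<.12: print(close_job())
E
```

```text
head top 5994 176.7265280661371 slopes [-0.00000e+00  9.00000e-03  1.76697e+02]
the job is handed in; nothing more can be done
None
```

The job is handed in: the cover stands upright, the pack is held level by its pinched catches with its stem about 30 mm above the dock, and the tub, cup and screwdriver look undisturbed in the last picture.

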